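# Reseat the tapered plug of a valve

### The arm

A 6-joint arm with a two-finger parallel gripper is mounted at the origin on a cart in front of the work surface, level with it; the furniture and walls round the work are solid. World frame = base frame: x ahead of the robot, y to its left, z up, the work surface at z = 0. Lengths are in m, angles in rad, forces in N, time in s.
With the tool pointing down it reaches from about 0.35 to 0.775 m from the base axis. Payload 7.3 kg.
Tool frame: the origin (TCP) lies midway between the tips of the shut fingers; the grasp point (between the pads) lies 19 mm behind it; z points along the fingers, y is the line along which they close (so a half turn about z gives the same grasp; the last joint's range is limited). The gripper opens to 92 mm and grips with 3 to 60 N. Pads are 19 mm wide; open, the fingers measure 130 mm over their backs; the gripper's body (75 mm by 190 mm) begins 47 mm behind the grasp point.
Start: joints at [-1.414, 0.342, 1.524, -0, 1.275, -0.146], TCP at [0.157, -0.501, 0.227] pointing down, gripper open.
Joint ranges: [-2.53, 2.53], [-0.77, 2.02], [0.04, 2.7], [-1, 4.14], [0.28, 2.66], [-3.11, 3.11]. Speed limits (rad/s): [2.57, 2.57, 3.14, 3.14, 3.14, 3.14].

### API

Orientations are given as [roll, pitch, yaw] about the fixed x, y, z axes, in that order (R = Rz(yaw) Ry(pitch) Rx(roll)).
In Python, from cell import monitor, vision, workorder gives the robot as it stands.
- The arm moves only by the tool move_arm, never from a script. Its argument "rows" is a list of rows, each a list of 5 numbers: the shift along the world's x, y, z in mm, then the turn about the world's z in rad, then the closure, from -1 (fully open) to 1 (shut). A call has 1 to 12 rows; each row shifts and turns the commanded pose from where the row before left it; what a row does not reach is not made up. A row lasts 1/10 s, in which the tool goes at most 50 mm and 8.59 degrees, less where a joint would pass 70% of its speed; a pose out of reach is approached as far as the arm can. A call is refused whole if a number of a shift passes 50 or a number of a turn 0.15, either way. A call with a gripper value outside its range is refused whole. The fingers move at their own pace and stop on an object; "newtons" is the grip in N (left out, the last holds). Time passes only in rows, so rows that do not move let the fingers close. It gives the time, the measured TCP pose, the force, the opening and the grip force at its end, in the units of the state.
- monitor.observe(): the state, without advancing time (a new reading comes with each control period).
- vision.read_camera(name): name is "scene" or "top" or "wrist"; returns the picture (480x640x3 uint8, red, green, blue); there is no depth.
- vision.get_calibration(name): a dict with "K" (3x3 intrinsics, pixels), "T" (4x4, takes a point from camera to world coordinates); the wrist camera has in their place "mount" (4x4, takes a point from camera to tool coordinates, whose origin is the TCP and whose axes are the flange's). Camera axes: x right, y up, looking along -z (the intrinsics and any distortion apply to the point x, -y, -z); pixel columns grow to the right and rows downward; lengths in m; the calibration is good to about 2 mm. A picture is of the moment at which its call begins: read the wrist's pose just before it. get_calibration takes no time and is no camera call.
- workorder.hand_in(): hands the job in; it is judged then, once.
The state is a dict: "time": time; "qpos": joint angles; "qvel": joint speeds; "joint_efforts": joint torques, N m; "tool_pos": TCP position; "tool_rot": TCP orientation; "contact_force": force on the tool from outside, world axes, zero at the start; "torque": the same for the moment, N m; "opening": finger opening in m; "grip_force": force on a finger pad.
Only numpy, scipy, OpenCV 4.12 (cv2) and the standard library are available. Lean on these libraries where they do the work, as an engineer would, in place of code of your own. Each camera call takes 0.05 s, during which the arm holds its last target. There are 200 camera calls.

### The job

Put the valve back together: take the tapered steel plug with the red handle out of the blue sloping rest and stand it upright in the tapered bore of the brass valve body, small end down. Turn it until its cross pin drops into the notches of the rim and the cone sits fully home and upright, then let go. Feel your way gently: never force the pin against the rim (40 N is too much), and leave the other things on the bench where they are.

Things in the scene. Friction and masses are not known exactly. Their poses are not given: they have to be found in the camera images.
- plug: Steel valve plug, 82 mm long, 0.2 to 0.33 kg. Origin: centre of its small flat end; z runs up the plug to the red handle. Cone: radius 10 mm at z 0, 0.22 mm more per mm, 18.4 mm at z 38; stem radius 8.5 mm to z 56. At the start it lies in the rest, z axis 32 degrees from vertical, handle leaning up towards the rest's -y side (the robot's right).
- pin (a point): Middle of the plug's dark steel cross pin, on the plug's axis 36 mm from the small end; axes as the plug's. The pin is 6 mm thick and 52 mm long along the plug's x, standing out about 8 mm on each side of the cone.
- handle (a point): Middle of the plug's red bar handle, on its axis 70 mm from the small end; axes as the plug's. The bar reaches from z 56 to 82 of the plug, is 46 mm long along the plug's y and 14 mm thick along its x: grip it across the thickness. In the rest its two broad faces look level, about to the robot and away from it.
- rest: Blue sloping trough, fixed to the bench, that cradles the plug at the start. Foot 70 x 86 mm, about 70 mm high in all. Origin under the foot, the handle leans to its -y side. The trough is half round, open above, and ends 36 mm up the cone; the plug comes out straight along its axis.
- valve: Brass valve body, fixed to the bench: round housing 56 mm across, 68 mm high, on an 84 mm flange, with a pipe end to either side along its y (112 mm tip to tip, below 45 mm). Origin under its middle, z up the bore. The upright bore has the same taper as the plug. Fully home, the plug's small end is 26 mm and its handle's middle 96 mm above the origin.
- rim (a point): Centre of the valve's mouth (38 mm wide), on top of its steel rim 68 mm above the bench; axes as the valve's. The rim has four notches 90 degrees apart, through its whole wall, 9 mm wide, 12 mm deep. Their angle differs every time and does not follow the valve's axes: look or feel for it. The rim does not turn.
- bore (a point): Point on the bore's axis 26 mm above the bench: where the centre of the plug's small end comes when home. While the pin rides on the rim the plug stands 9 mm too high, with about 2 mm of play. Turned to a notch, at most 90 degrees either way, it sinks by its own weight; a light push then firms it. The cone takes up the load, not the pin.
- dropper_1: Bystander: brown glass dropper bottle with black collar and red rubber teat, 36 mm wide, 97 mm tall. Origin at its underside. Not to be disturbed.
- dropper_2: Bystander: white dropper bottle with black collar and red rubber teat, 36 mm wide, 97 mm tall. Origin at its underside. Not to be disturbed.
- pipette_bulb: Bystander: red rubber pipette bulb lying down, 47x84x48 mm. Origin at its underside. Not to be disturbed.
- crucible: Bystander: white porcelain crucible, 44 mm wide, 32 mm tall. Origin at its underside. Not to be disturbed.
- tape_roll: Bystander: roll of pale cloth tape lying flat, 68 mm wide, 24 mm high. Origin at its underside. Not to be disturbed.
Mind the look-alikes: they are no part of the job. Leave any black or turquoise look-alike of the valve alone.

How it is judged:
At the end, for the whole second after the job is handed in: The plug stands in the valve's bore, small end down, with its pin in the notches: its small end within 4 mm below and 3 mm above the fully home height (26 mm above the valve's underside), within 3 mm of the valve's axis, its axis within 0.06 rad of vertical; at rest and let go (z of plug in the frame of valve between 0.022 and 0.029 m and horizontal distance between plug and valve below 0.003 m and angle between plug's own z axis and vertical below 0.06 rad and linear speed of plug below 0.01 m/s and contact force between the fingers and plug below 0.1 N); the robot touches nothing.
It fails at once if the plug's cross pin is forced against the valve (over 40 N) (contact force between plug_c1 and valve above 40 N).
It fails at once if another thing on the bench is disturbed (moved by more than 30 mm) (distance of any of dropper_1, dropper_2, pipette_bulb, crucible, tape_roll from where it was at the start of the episode above 0.03 m).
It also fails if it takes over 67 s, if anything falls off the work surface, if the arm or the gripper's body presses on something with over 40 N, if the wrist force passes 120 N, or if a joint passes its speed limit or range.

## Working session

There is one attempt and no reset: what is moved stays moved. The work goes in short steps, Python scripts to look and compute and a tool call to move; the robot and the scene stay as the last step left them, time stands still between calls to the robot, and variables do not carry over. Pictures are saved under pics/ and viewed, at most 10 in all, crops included, and the job is handed in when it is done.

Besides the shell and the picture viewer there is one more tool, called after "Request:" in YAML: its name, and indented under it one key for each argument. move_arm: Moves the arm, as the interface text tells. Its arguments: {"type":"object","properties":{"rows":{"type":"array","items":{"type":"array","items":{"type":"number"}}},"newtons":{"type":"number"}},"required":["rows"]}

```bash
mkdir -p pics; ls; cat > h.py <<'E'
import numpy as np,cv2
from cell import monitor,vision,workorder
def ray(c,u,v):
    K=np.array(c["K"]);T=np.array(c["T"])
    d=np.linalg.inv(K)@[u,v,1]; d=T[:3,:3]@(d*[1,-1,-1]); return T[:3,3],d
def onz(c,u,v,z):
    o,d=ray(c,u,v); return o+d*(z-o[2])/d[2]
def proj(c,p):
    T=np.linalg.inv(np.array(c["T"])); q=T[:3,:3]@np.array(p)+T[:3,3]; q=np.array(c["K"])@(q*[1,-1,-1]); return q[:2]/q[2]
def save(n,im): cv2.imwrite("pics/"+n+".png",im[:,:,::-1])
E
python3 - <<'E'
from h import *
for n in("scene","top"):
    save(n,vision.read_camera(n)); c=vision.get_calibration(n); print(n,c.keys(),np.round(c["K"],1).tolist(),np.round(c["T"],3).tolist())
print(vision.get_calibration("wrist")); s=monitor.observe(); print(s)
E
```

```text
pics
scene dict_keys(['K', 'T']) [[557.4, 0.0, 314.0], [0.0, 557.4, 239.5], [0.0, 0.0, 1.0]] [[-0.801, 0.419, -0.428, -0.015], [-0.599, -0.562, 0.571, 0.733], [-0.001, 0.714, 0.701, 0.941], [0.0, 0.0, 0.0, 1.0]]
top dict_keys(['K', 'T']) [[521.8, 0.0, 319.2], [0.0, 521.8, 234.0], [0.0, 0.0, 1.0]] [[-0.02, 0.987, -0.162, 0.35], [-1.0, -0.022, -0.013, 0.018], [-0.016, 0.162, 0.987, 1.162], [0.0, 0.0, 0.0, 1.0]]
{'K': array([[341.57649693,   0.        , 317.51127334],
       [  0.        , 341.57649693, 236.26203174],
       [  0.        ,   0.        ,   1.        ]]), 'mount': array([[-3.20202579e-04,  9.60461053e-01,  2.78414192e-01,
         7.51437467e-02],
       [ 9.99999932e-01,  3.57951489e-04, -8.47510918e-05,
        -4.41701179e-04],
       [-1.81058897e-04,  2.78414146e-01, -9.60461103e-01,
        -1.58436696e-01],
       [ 0.00000000e+00,  0.00000000e+00,  0.00000000e+00,
         1.00000000e+00]])}
{'time': 0.1, 'qpos': array([-1.41400998e+00,  3.42609721e-01,  1.52490529e+00,  1.03069679e-05,
        1.27540853e+00, -1.46010450e-01]), 'qvel': array([ 0.00201681, -0.0025248 , -0.00312667,  0.00073115,  0.00072728,
       -0.00145226]), 'joint_efforts': array([ 1.41378237e-03, -4.32004595e+01, -2.44695067e+01,  7.18890969e-02,
        5.25652757e-02, -5.60418493e-05]), 'tool_pos': array([ 0.15651274, -0.50075219,  0.22614261]), 'tool_rot': array([-3.14027736e+00, -2.03385065e-04,  3.02793658e-01]), 'contact_force': array([-0.72081177, -0.33465626, -0.43202632]), 'torque': array([-0.02600465, -0.03336483, -0.0395583 ]), 'grip_force': 0.0, 'opening': 0.0919114662610343}
```

View pics/top.png

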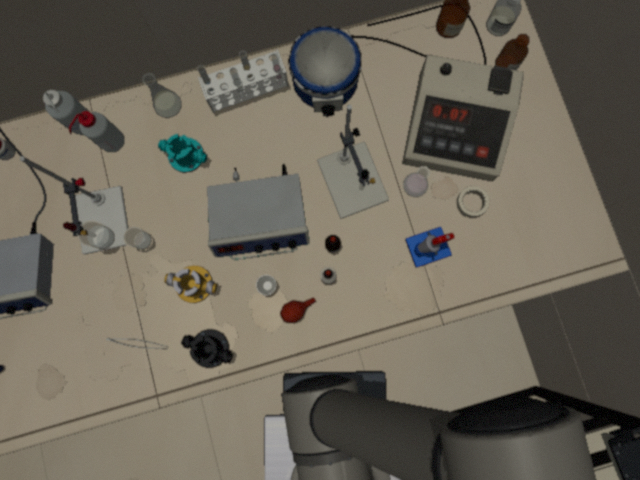

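View pics/scene.png

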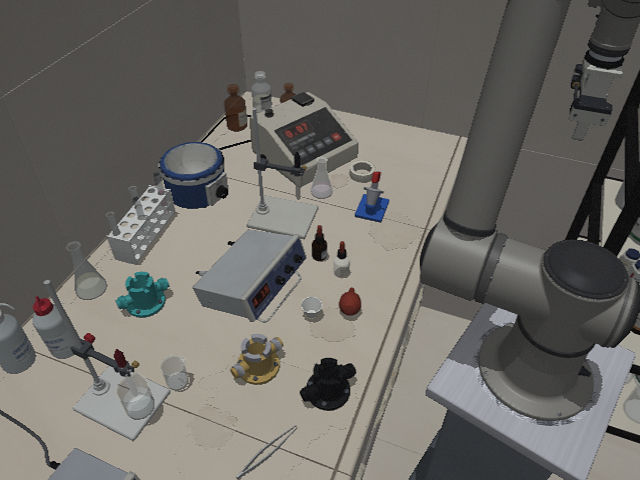

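Valve candidates in the top view are brass at (192,284), black at (208,348) and turquoise at (183,152). The brass one fits the description. The plug, with its red handle, lies in the blue rest at (430,245). The red bulb at (295,311) and the droppers at (333,243) and (329,276) are bystanders. I'll confirm this in an enlarged crop and measure.

```bash
cat > m.py <<'E'
from h import *
t=cv2.imread("pics/top.png");s=cv2.imread("pics/scene.png")
cr=lambda im,u,v,r=36:cv2.resize(im[v-r:v+r,u-r:u+r],(300,300),interpolation=cv2.INTER_CUBIC)
cv2.imwrite("pics/crop.png",np.vstack([np.hstack([cr(t,192,284),cr(t,430,245)]),np.hstack([cr(s,258,358),cr(s,373,195)])]))
ct,cs=vision.get_calibration("top"),vision.get_calibration("scene")
for nm,im,c,(u,v,r) in(("top",t,ct,(430,245,32)),("scene",s,cs,(373,195,32))):
    h=cv2.cvtColor(im,cv2.COLOR_BGR2HSV).astype(int); 
    m=np.zeros(h.shape[:2],bool); m[v-r:v+r,u-r:u+r]=1
    red=m&((h[...,0]<8)|(h[...,0]>172))&(h[...,1]>120)&(h[...,2]>60)
    blu=m&(abs(h[...,0]-112)<12)&(h[...,1]>120)
    for k,q in(("red",red),("blue",blu)):
        p=np.argwhere(q)[:,::-1].astype(np.float32); print(nm,k,len(p),p.mean(0),cv2.minAreaRect(p))
    (u,v,r)=(192,284,30) if nm=="top" else (258,358,30)
    m[:]=0; m[v-r:v+r,u-r:u+r]=1
    y=m&(abs(h[...,0]-23)<7)&(h[...,1]>130)
    p=np.argwhere(y)[:,::-1]; print(nm,"brass",len(p),p.mean(0),p.min(0),p.max(0))
print("valve est",onz(ct,193,281,.068))
print("handle est",onz(ct,443,239,.09),"rest",onz(ct,429,247,0))
E
python3 m.py
```

```text
top red 120 [441.90833 238.79167] ((442.68682861328125, 238.597900390625), (6.323430061340332, 22.430280685424805), 72.6459732055664)
top blue 745 [426.29932 248.24564] ((428.1177062988281, 246.52944946289062), (30.135740280151367, 37.53514099121094), 70.34617614746094)
top brass 638 [194.71159875 284.14420063] [165 266] [216 302]
scene red 69 [375.34784 176.72464] ((375.5270690917969, 176.83782958984375), (7.233555316925049, 11.014732360839844), 9.462322235107422)
scene blue 547 [371.77515 208.96709] ((371.41180419921875, 207.3529510498047), (29.10427474975586, 24.253562927246094), 14.03624439239502)
scene brass 41 [259.90243902 359.12195122] [231 337] [282 383]
valve est [0.43615174 0.29936275 0.068     ]
handle est [ 0.51034334 -0.22433887  0.09      ] rest [ 0.50637195 -0.21239489  0.        ]
```

View pics/crop.png

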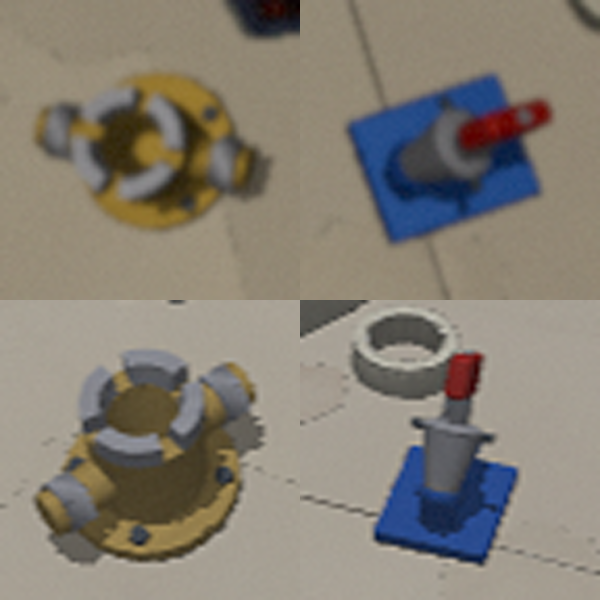

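The crop shows the brass valve, with rim centre at about (187,282) in the top view and four gaps in its steel rim. It also shows the plug in the blue rest, with the red bar and cross pin. This confirms both targets. Next I triangulate.

```bash
python3 - <<'E'
from h import *
ct,cs=vision.get_calibration("top"),vision.get_calibration("scene")
def tri(a,b):
    o1,d1=ray(ct,*a);o2,d2=ray(cs,*b)
    s=np.linalg.lstsq(np.c_[d1,-d2],o2-o1,rcond=None)[0]; p,q=o1+s[0]*d1,o2+s[1]*d2
    return (p+q)/2,np.linalg.norm(p-q)
print("handle",tri((442.3,238.7),(375.5,176.8)))
f=lambda x,y:(394+x*.24,209+y*.24)
a,b,c,d=[onz(ct,*f(x,y),.005) for x,y in((350,124),(497,75),(540,190),(392,241))] if 0 else [onz(ct,394+(x-300)*.24,209+y*.24,.008) for x,y in((350,124),(497,75),(540,190),(392,241))]
print("rest foot",(a+b+c+d)/4,"lean deg",[np.degrees(np.arctan2(*(q-p)[1::-1])) for p,q in((a,b),(d,c))])
print("valve top",onz(ct,156+129*.24,248+143*.24,.068))
print("valve tri",tri((156+129*.24,248+143*.24),(222+141*.24,322+107*.24)))
E
```

```text
handle (array([ 0.51067554, -0.22146852,  0.09540445]), np.float64(0.00108368074813527))
rest foot [ 0.50591711 -0.21026554  0.008     ] lean deg [np.float64(-72.7466572873631), np.float64(-72.29284254257229)]
valve top [0.43364924 0.31205159 0.068     ]
valve tri (array([0.43458399, 0.31395223, 0.06207103]), np.float64(0.0011215223898144654))
```

Request:
move_arm:
  rows:
    - [30, 23, 0, 0.13, -1]
    - [30, 23, 0, 0.13, -1]
    - [30, 23, 0, 0.13, -1]
    - [30, 23, 0, 0.13, -1]
    - [30, 23, 0, 0.13, -1]
    - [30, 23, 0, 0.13, -1]
    - [30, 23, 0, 0.13, -1]
    - [30, 23, 0, 0.13, -1]
    - [30, 23, 0, 0.13, -1]
    - [30, 23, 0, 0.13, -1]
    - [30, 23, 0, 0.13, -1]
    - [24, 27, 0, 0.14, -1]

```text
time: 1.3
tool_pos: [0.5118, -0.2201, 0.2262]
tool_rot: [-3.141, -0.0, 1.878]
contact_force: [0.3, -0.9, 0.5]
opening: 0.0919
grip_force: 0.0
```

Request:
move_arm:
  rows:
    - [0, 0, 0, 0, -0.5]
    - [0, 0, 0, 0, -0.5]
    - [0, 0, 0, 0, -0.5]

```text
time: 1.6
tool_pos: [0.5099, -0.2217, 0.2265]
tool_rot: [-3.141, -0.0, 1.871]
contact_force: [-0.5, -0.3, -0.1]
opening: 0.0724
grip_force: 0.0
```

```bash
cat >> h.py <<'E'
from scipy.spatial.transform import Rotation as Ro
def wcal(s):
    c=vision.get_calibration("wrist"); T=np.eye(4); T[:3,:3]=Ro.from_euler("xyz",s["tool_rot"]).as_matrix(); T[:3,3]=s["tool_pos"]
    return {"K":c["K"],"T":T@c["mount"]}
def wpic(n):
    s=monitor.observe(); im=vision.read_camera("wrist"); save(n,im); return s,im,wcal(s)
def redpts(im):
    h=cv2.cvtColor(im,cv2.COLOR_RGB2HSV).astype(int)
    return ((h[...,0]<8)|(h[...,0]>172))&(h[...,1]>130)&(h[...,2]>50)
E
python3 - <<'E'
from h import *
s,im,c=wpic("w1"); print(s["tool_pos"],s["tool_rot"],s["opening"],s["qpos"])
n,l,st,ce=cv2.connectedComponentsWithStats(redpts(im).astype(np.uint8))
for i in range(1,n):
    if st[i,4]>100:
        p=np.argwhere(l==i)[:,::-1].astype(np.float32); print(st[i],ce[i],cv2.minAreaRect(p),onz(c,*ce[i],.1))
print(proj(c,[.5107,-.2215,.0954]))
E
```

```text
[ 0.50988592 -0.22168757  0.22647082] [-3.14086389e+00 -2.94822487e-04  1.87095428e+00] 0.072393829994541 [-5.47768880e-01  3.99604751e-01  1.43723555e+00 -3.64216234e-04
  1.30545556e+00 -8.47831302e-01]
[311 202  17  52 746] [318.77345845 226.0844504 ] ((319.0, 227.5), (51.0, 16.0), 90.0) [ 0.51020514 -0.21939701  0.1       ]
[318.5877205  227.15840554]
```

View pics/w1.png

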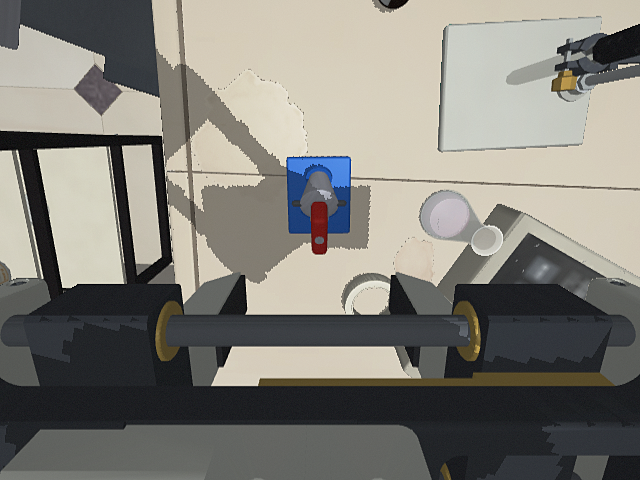

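The wrist view shows the plug centred between the fingers: handle centroid at (319,226), with the bar vertical in the image. So the alignment is right and I can descend.

Request:
move_arm:
  rows:
    - [1, -2, -30, 0.004, -0.1]
    - [0, 0, -30, 0, -0.1]
    - [0, 0, -30, 0, -0.1]
    - [0, 0, -25, 0, -0.1]
    - [0, 0, -16, 0, -0.1]
    - [0, 0, -15, 0, -0.1]
    - [0, 0, 0, 0, -0.1]
    - [0, 0, 0, 0, -0.1]

```text
time: 2.45
tool_pos: [0.5112, -0.2239, 0.0811]
tool_rot: [3.142, 0.0, 1.875]
contact_force: [0.3, 0.3, -0.6]
opening: 0.0504
grip_force: 0.0
```

Request:
move_arm:
  rows:
    - [0, 0, 0, 0, 1]
    - [0, 0, 0, 0, 1]
    - [0, 0, 0, 0, 1]
    - [0, 0, 0, 0, 1]
    - [0, 0, 0, 0, 1]
    - [0, 0, 0, 0, 1]
  newtons: 25

```text
time: 3.05
tool_pos: [0.5115, -0.2231, 0.0809]
tool_rot: [-3.142, 0.0, 1.877]
contact_force: [-0.2, 0.6, 1.5]
opening: 0.0142
grip_force: 25.0
```

Request:
move_arm:
  rows:
    - [1, -3, 5, 0, 1]
    - [2, -5, 8.5, 0, 1]
    - [2, -5, 8.5, 0, 1]
    - [2, -5, 8.5, 0, 1]
    - [2, -6, 10, 0, 1]
    - [2, -6, 10, 0, 1]
    - [0, 0, 20, 0, 1]
    - [0, 0, 30, 0, 1]
    - [0, 0, 30, 0, 1]
    - [0, 0, 10, 0, 1]
    - [0, 0, 0, 0, 1]

```text
time: 4.15
tool_pos: [0.5232, -0.2537, 0.2228]
tool_rot: [3.139, 0.003, 1.877]
contact_force: [0.4, -0.6, -3.1]
opening: 0.0137
grip_force: 25.0
```

```bash
python3 - <<'E'
from h import *
s,im,c=wpic("w2"); print(s)
E
```

```text
{'time': 4.15, 'qpos': array([-5.83342893e-01,  4.46966486e-01,  1.37235988e+00,  9.68201090e-05,
        1.31869266e+00, -8.89209593e-01]), 'qvel': array([ 0.00147153,  0.03758999,  0.06121184,  0.00012412, -0.02848991,
       -0.00023824]), 'joint_efforts': array([ 5.97110149e-03, -5.17057121e+01, -2.67535007e+01,  5.45758673e-02,
        4.31569442e-01, -3.02543376e-03]), 'tool_pos': array([ 0.52320341, -0.25371789,  0.22284809]), 'tool_rot': array([3.13926829e+00, 2.71605820e-03, 1.87663589e+00]), 'contact_force': array([ 0.35428191, -0.60918166, -3.06252125]), 'torque': array([-0.05577214, -0.12176585, -0.00924325]), 'grip_force': 24.999399483203888, 'opening': 0.013667616260909251}
```

View pics/w2.png

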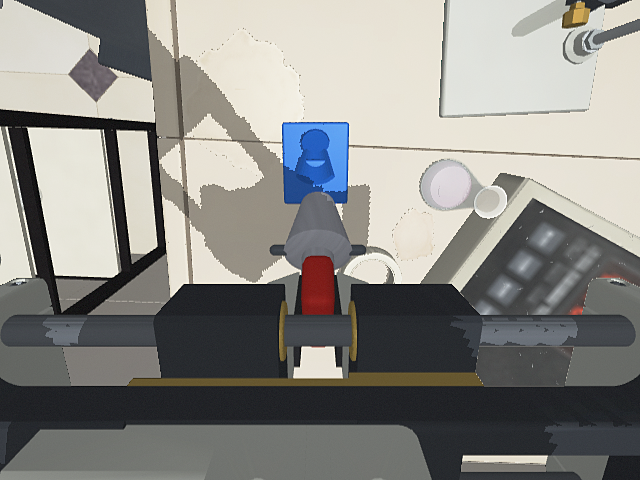

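Request:
move_arm:
  rows:
    - [-15, 12, 0, 0, 1]
    - [-25, 22, 0, 0, 1]
    - [-28, 25, 0, 0, 1]
    - [-24, 25, 0, 0, 1]
    - [-18, 25, 0, 0, 1]
    - [0, 30, 0, 0, 1]
    - [0, 34, 0, 0, 1]
    - [0, 34, 0, 0, 1]
    - [0, 34, 0, 0, 1]
    - [0, 34, 0, 0, 1]
    - [0, 34, 0, 0, 1]
    - [0, 34, 0, 0, 1]

```text
time: 5.4
tool_pos: [0.4113, 0.0912, 0.2196]
tool_rot: [-3.138, -0.001, 1.877]
contact_force: [1.0, -0.2, -2.9]
opening: 0.0137
grip_force: 25.0
```

Request:
move_arm:
  rows:
    - [8, 34, 0, 0, 1]
    - [10, 34, 0, 0, 1]
    - [12, 34, 0, 0, 1]
    - [10, 25, 0, 0, 1]
    - [8, 10, 0, 0, 1]
    - [0, 0, 0, 0, 1]
    - [0, 0, 0, 0, 1]

```text
time: 6.1
tool_pos: [0.4596, 0.2263, 0.2196]
tool_rot: [-3.138, 0.0, 1.877]
contact_force: [-0.2, 1.1, -3.3]
opening: 0.0139
grip_force: 25.0
```

```bash
python3 - <<'E'
from h import *
s,im,c=wpic("w3"); print(s["tool_pos"],s["tool_rot"],s["contact_force"],s["qpos"])
print(proj(c,[.434,.312,.068]))
u,v=np.round(proj(c,[.434,.312,.068])).astype(int)
x0,y0=max(u-120,0),max(v-100,0)
cv2.imwrite("pics/w3c.png",cv2.resize(im[y0:y0+240,x0:x0+260,::-1],None,fx=2.4,fy=2.4,interpolation=cv2.INTER_CUBIC)); print(x0,y0)
E
```

```text
[0.45957026 0.22634672 0.21961102] [-3.13801525e+00  3.19181522e-04  1.87720126e+00] [-0.20561604  1.07397488 -3.28603426] [ 3.08147107e-01  3.26834795e-01  1.56704314e+00 -3.29628604e-04
  1.25129269e+00  1.84683527e-03]
[319.82070726 120.42098356]
200 20
```

View pics/w3c.png

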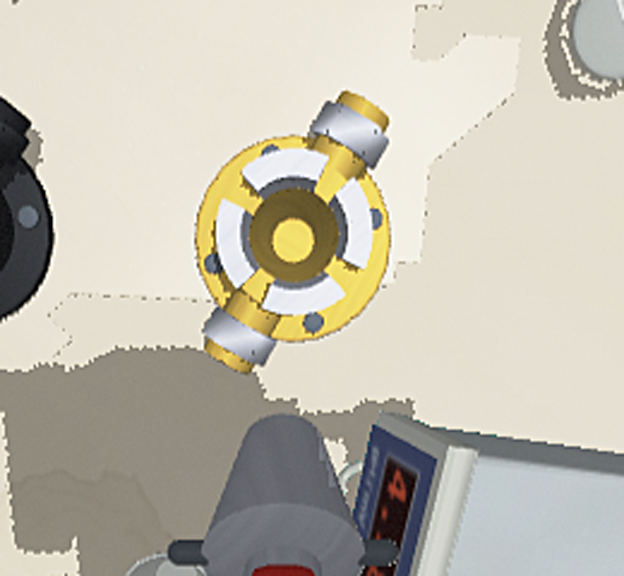

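```bash
cat > rim.py <<'E'
from h import *
im=cv2.imread("pics/w3.png")
s=monitor.observe(); c=wcal(s)
h=cv2.cvtColor(im,cv2.COLOR_BGR2HSV).astype(int)
m=(h[...,1]<22)&(h[...,2]>150); 
yy,xx=np.mgrid[:480,:640]; m&=np.hypot(xx-322.9,yy-116.7)<37
n,l,st,ce=cv2.connectedComponentsWithStats(m.astype(np.uint8))
big=[i for i in range(1,n) if st[i,4]>80]; print(st[big],ce[big])
p=np.argwhere(np.isin(l,big))
w=np.array([onz(c,u,v,.068)[:2] for v,u in p])
(cx,cy),r=cv2.minEnclosingCircle((w*1000).astype(np.float32)); print("circle",cx,cy,r)
pix=np.array([onz(c,*ce[i],.068) for i in big])*1000; print(pix.mean(0))
for i in big:
    a=np.degrees(np.arctan2(*(np.array(onz(c,*ce[i],.068))[1::-1]*1000-[cy,cx]))); print("seg angle",a,a%90)
for u,v in((333,173),(247,295),(235,190),(357,267)):
    q=onz(c,200+u/2.4,20+v/2.4,.068)*1000; print("notch",np.degrees(np.arctan2(q[1]-cy,q[0]-cx))%90)
E
python3 rim.py
```

```text
[[301  82  36  17 366]
 [340  94  16  38 361]
 [290 103  16  37 334]
 [309 135  35  16 329]] [[318.30874317  88.8715847 ]
 [348.11634349 112.42105263]
 [296.13473054 120.85329341]
 [326.05775076 143.6231003 ]]
circle 435.363525390625 315.09234619140625 28.19786262512207
[435.27671395 315.29813372  68.        ]
seg angle 115.97865915937416 25.97865915937416
seg angle 26.995963205584403 26.995963205584403
seg angle -154.56299881933666 25.437001180663344
seg angle -63.51110326386101 26.48889673613899
notch 72.5254139535846
notch 69.4572481840763
notch 72.74388904847231
notch 80.67337016485996
```

The rim centre is at (435.3, 315.2) mm and the notches are at 71° modulo 90. The pin now lies at 17.5°, so I turn -0.634 rad. I'll bring the tilted small end over the mouth.

Request:
move_arm:
  rows:
    - [-5, 7, 0, -0.1, 1]
    - [-7, 10, -10, -0.127, 1]
    - [-7, 10, -20, -0.127, 1]
    - [-7, 10, -20, -0.127, 1]
    - [-7, 10, -12, -0.127, 1]
    - [-4, 4, -8, -0.026, 1]
    - [0, 0, 0, 0, 1]
    - [0, 0, 0, 0, 1]

```text
time: 6.95
tool_pos: [0.4236, 0.2772, 0.1515]
tool_rot: [3.141, 0.0, 1.243]
contact_force: [-0.5, -0.1, -1.8]
opening: 0.0136
grip_force: 25.0
```

```bash
python3 - <<'E'
from h import *
s,im,c=wpic("w4"); print(s["tool_pos"],s["tool_rot"],s["contact_force"])
cv2.imwrite("pics/w4c.png",cv2.resize(im[60:320,180:460,::-1],None,fx=2,fy=2)) 
a=s["tool_pos"]*1000; t=np.array([np.cos(s["tool_rot"][2]),np.sin(s["tool_rot"][2]),0])
e=a+39.6*t-[0,0,44.3]; print("small end",e, proj(c,e/1000),"rimc",proj(c,[.4353,.3152,.068]))
E
```

```text
[0.42362725 0.27719234 0.15146341] [3.14139677e+00 2.42471975e-04 1.24326973e+00] [-0.49844777 -0.10948989 -1.84356969]
small end [436.36665781 314.68724181 107.16341039] [317.87432393 199.52928224] rimc [316.15357613 189.64420632]
```

View pics/w4c.png

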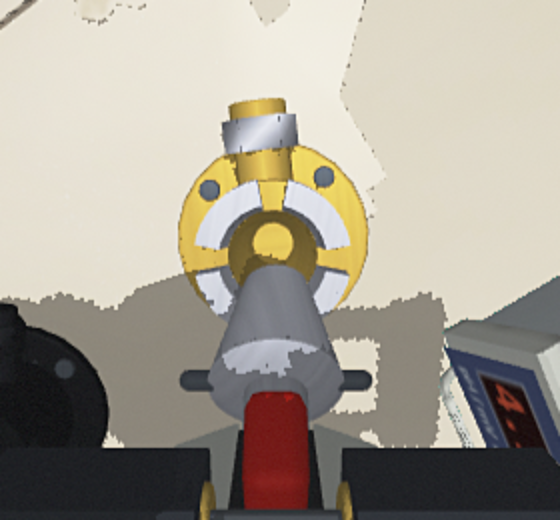

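The small end hovers over the mouth, with its tip at (316,194), and the pin is parallel to the left and right notches. I lower it into the mouth with a lighter grip.

Request:
move_arm:
  rows:
    - [-1, 1, -10, 0, 1]
    - [0, 0, -12, 0, 1]
    - [0, 0, -10, 0, 1]
    - [0, 0, -8, 0, 1]
    - [0, 0, -5, 0, 1]
    - [0, 0, -4, 0, 1]
    - [0, 0, 0, 0, 1]
  newtons: 14

```text
time: 7.7
tool_pos: [0.4244, 0.2799, 0.1056]
tool_rot: [3.137, -0.005, 1.243]
contact_force: [-6.4, -2.2, 29.7]
opening: 0.0163
grip_force: 27.7
```

Request:
move_arm:
  rows:
    - [0, 0, 3, 0, 1]
    - [0, 0, 3, 0, 1]
    - [0, 0, 0, 0, 1]
  newtons: 14

```text
time: 8.0
tool_pos: [0.4224, 0.2787, 0.1078]
tool_rot: [-3.141, 0.001, 1.243]
contact_force: [-0.5, -0.1, -3.1]
opening: 0.0164
grip_force: 22.1
```

Request:
move_arm:
  rows:
    - [1.3, 3.8, 0, 0, 1]
    - [1.3, 3.8, 0, 0, 1]
    - [1.3, 3.8, -2, 0, 1]
    - [0, 0, -2, 0, 1]
    - [0, 0, 0, 0, 1]
  newtons: 14

```text
time: 8.5
tool_pos: [0.4272, 0.2912, 0.1044]
tool_rot: [3.14, -0.002, 1.243]
contact_force: [1.2, 1.5, -1.0]
opening: 0.0165
grip_force: 19.1
```

Request:
move_arm:
  rows:
    - [1, 3, -2, 0, 1]
    - [1, 3, -1, 0, 1]
    - [1, 3, -1, 0, 1]
    - [1.3, 3.8, 0, 0, 1]
    - [0, 0, 0, 0, 1]
  newtons: 10

```text
time: 9.0
tool_pos: [0.4309, 0.3035, 0.1]
tool_rot: [-3.142, 0.0, 1.243]
contact_force: [0.5, -0.4, -2.8]
opening: 0.0164
grip_force: 14.6
```

```bash
python3 - <<'E'
from h import *
s,im,c=wpic("w5"); print(s["tool_pos"],s["tool_rot"],s["contact_force"],s["torque"],s["grip_force"],s["opening"])
cv2.imwrite("pics/w5c.png",cv2.resize(im[60:340,180:460,::-1],None,fx=2,fy=2)) 
E
```

```text
[0.43087386 0.30351638 0.10003923] [-3.14155857e+00  6.89664516e-05  1.24316325e+00] [ 0.5170741  -0.38762747 -2.79672457] [-0.05912627 -0.0605478   0.06120678] 14.63456172542692 0.016448034655841434
```

View pics/w5c.png

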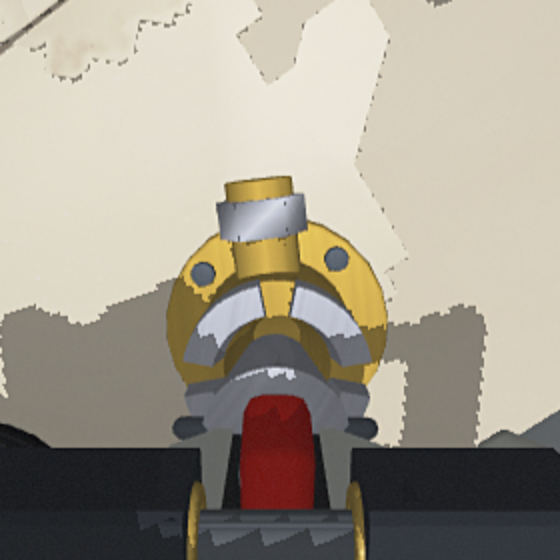

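The plug is in the mouth, tilted less than before, with no contact load. The TCP is 12.5 mm short of the axis. I continue moving towards upright.

Request:
move_arm:
  rows:
    - [1, 3, 0, 0, 1]
    - [1, 3, 0, 0, 1]
    - [1, 2.5, 0, 0, 1]
    - [0, 0, 0, 0, 1]
  newtons: 7

```text
time: 9.45
tool_pos: [0.4339, 0.3118, 0.1003]
tool_rot: [3.141, 0.0, 1.243]
contact_force: [-0.0, -0.2, -2.5]
opening: 0.0168
grip_force: 7.8
```

Request:
move_arm:
  rows:
    - [0.7, 2, 0, 0, 1]
    - [0.6, 1.2, 0, 0, 1]
    - [0, 0, 0, 0, 1]
    - [0, 0, 0, 0, 1]
  newtons: 5

```text
time: 9.85
tool_pos: [0.4351, 0.3148, 0.1002]
tool_rot: [3.142, -0.0, 1.243]
contact_force: [0.2, 0.1, -2.5]
opening: 0.0167
grip_force: 5.0
```

Request:
move_arm:
  rows:
    - [0, 0, -2, 0, 1]
    - [0, 0, -2, 0, 1]
    - [0, 0, -2, 0, 1]
    - [0, 0, 0, 0, 1]
  newtons: 5

```text
time: 10.25
tool_pos: [0.435, 0.3146, 0.0939]
tool_rot: [-3.141, 0.0, 1.243]
contact_force: [0.9, -0.1, -2.9]
opening: 0.0167
grip_force: 5.0
```

```bash
python3 - <<'E'
from h import *
s=monitor.observe(); print(s["tool_pos"],s["contact_force"],s["torque"],s["opening"])
for n in ("scene","top"): save(n+"2",vision.read_camera(n))
s1=cv2.imread("pics/scene2.png")[270:410,180:340]; 
s,im,c=wpic("w6")
a=cv2.resize(s1,(457,400),interpolation=cv2.INTER_CUBIC); b=cv2.resize(im[140:400,230:410,::-1],(300,400))
cv2.imwrite("pics/c6.png",np.hstack([a,b]))
E
```

```text
[0.43495604 0.31464767 0.09390671] [ 0.90008079 -0.08306866 -2.94951892] [-0.15113771 -0.03076182 -0.04767108] 0.016652065239322025
```

View pics/c6.png

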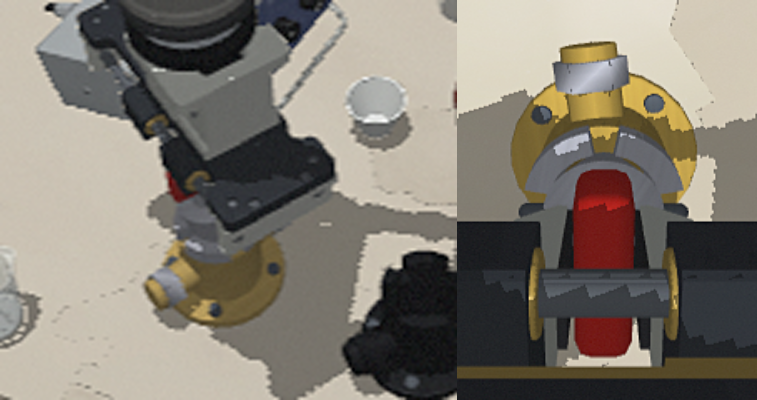

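The bar now runs straight through the hand and the cone is sinking into the mouth, nearly upright. I keep lowering gently.

Request:
move_arm:
  rows:
    - [0.2, 0.4, -2, 0, 1]
    - [0, 0, -2, 0, 1]
    - [0, 0, -2, 0, 1]
    - [0, 0, 0, 0, 1]
  newtons: 5

```text
time: 10.8
tool_pos: [0.4351, 0.315, 0.0879]
tool_rot: [-3.141, 0.001, 1.243]
contact_force: [0.8, -0.7, -3.2]
opening: 0.0168
grip_force: 5.0
```

Request:
move_arm:
  rows:
    - [0, 0, -1.5, 0, 1]
    - [0, 0, -1.5, 0, 1]
    - [0, 0, 0, 0, 1]
  newtons: 4

```text
time: 11.1
tool_pos: [0.4352, 0.3151, 0.0851]
tool_rot: [-3.142, 0.0, 1.243]
contact_force: [-0.1, -1.4, -3.1]
opening: 0.017
grip_force: 4.0
```

Request:
move_arm:
  rows:
    - [0, 0, -1.5, 0, 1]
    - [0, 0, -1.5, 0, 1]
    - [0, 0, 0, 0, 1]
  newtons: 4

```text
time: 11.4
tool_pos: [0.4351, 0.3149, 0.0821]
tool_rot: [-3.142, 0.001, 1.243]
contact_force: [-1.3, -3.5, -0.4]
opening: 0.0168
grip_force: 4.5
```

Request:
move_arm:
  rows:
    - [0, 0, -1.5, 0, 1]
    - [0, 0, -1.5, 0, 1]
    - [0, 0, 0, 0, 1]
  newtons: 4

```text
time: 11.7
tool_pos: [0.435, 0.3145, 0.0792]
tool_rot: [-3.141, 0.001, 1.243]
contact_force: [-1.5, -5.5, 1.2]
opening: 0.0168
grip_force: 5.2
```

The cone is now touching the bore. I let it settle under its own weight with the fingers slightly open.

Request:
move_arm:
  rows:
    - [0, 0, 0, 0, 0.5]
    - [0, 0, 0, 0, 0.4]
    - [0, 0, 0, 0, 0.4]
    - [0, 0, 0, 0, 0.4]

```text
time: 12.1
tool_pos: [0.4355, 0.3155, 0.0793]
tool_rot: [3.141, -0.001, 1.243]
contact_force: [-1.0, 0.6, 0.4]
opening: 0.0272
grip_force: 0.0
```

```bash
python3 - <<'E'
from h import *
s,im,c=wpic("w7"); print(s["tool_pos"],s["contact_force"],s["opening"])
m=redpts(im); p=np.argwhere(m)[:,::-1]; 
n,l,st,ce=cv2.connectedComponentsWithStats(m.astype(np.uint8)); print([ (st[i].tolist(),ce[i]) for i in range(1,n) if st[i,4]>60])
P=lambda z,y=0: proj(c,np.array([.4353,.3152,0])+np.array([.322*y,.947*y,z]))
print("home top ends",P(.108,.023),P(.108,-.023),"high9",P(.117,.023),P(.117,-.023))
cv2.imwrite("pics/c7.png",cv2.resize(im[140:400,210:430,::-1],None,fx=2.2,fy=2.2))
E
```

```text
[0.43547659 0.31547136 0.07933599] [-1.02398162  0.56149408  0.41322695] 0.02723621399816131
[([302, 255, 33, 60, 1858], array([317.79655544, 285.61194833])), ([302, 347, 31, 18, 502], array([316.83266932, 354.83266932]))]
home top ends [317.89732071 271.88259372] [317.91367982 368.12911318] high9 [317.93212122 280.77431265] [317.94636526 382.02781382]
```

View pics/c7.png

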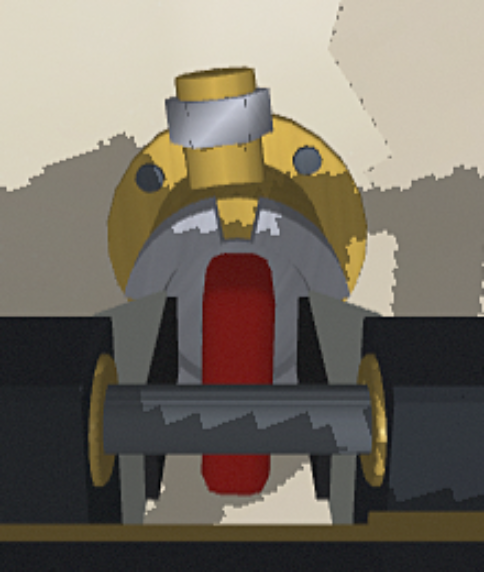

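The bar stands upright, with its top ends at about rows 267 and 365. The predictions are 272 and 368 for home, and 281 and 382 for 9 mm high, so it appears seated. I check by feel: with the tips just above the home stem top, the opening should be 14 mm rather than 17. Then a light push.

Request:
move_arm:
  rows:
    - [0, 0, 2.5, 0, 0.4]
    - [0, 0, 2.5, 0, 0.4]
    - [0, 0, 0, 0, 1]
    - [0, 0, 0, 0, 1]
    - [0, 0, 0, 0, 1]
  newtons: 8

```text
time: 12.65
tool_pos: [0.4353, 0.3152, 0.0843]
tool_rot: [3.141, -0.0, 1.243]
contact_force: [-0.5, 0.4, 2.0]
opening: 0.0142
grip_force: 8.0
```

Request:
move_arm:
  rows:
    - [0, 0, -0.5, 0, 1]
    - [0, 0, -0.5, 0, 1]
    - [0, 0, -0.5, 0, 1]
    - [0, 0, 0, 0, 1]

```text
time: 13.05
tool_pos: [0.4354, 0.3154, 0.0838]
tool_rot: [3.141, -0.001, 1.243]
contact_force: [-2.5, -1.1, 9.1]
opening: 0.0139
grip_force: 8.0
```

The opening is 14 mm and the seat feels firm at 9 N. I release and retreat straight up.

Request:
move_arm:
  rows:
    - [0, 0, 1, 0, 0.4]
    - [0, 0, 0, 0, 0]
    - [0, 0, 0, 0, 0]
    - [0, 0, 0, 0, 0]
    - [0, 0, 10, 0, 0]
    - [0, 0, 20, 0, 0]
    - [0, 0, 30, 0, 0]
    - [0, 0, 30, 0, 0]
    - [0, 0, 30, 0, 0]
    - [-20, -30, 10, 0, 0]
    - [-30, -50, 0, 0, 0]
    - [0, 0, 0, 0, 0]

```text
time: 14.25
tool_pos: [0.3854, 0.2387, 0.2138]
tool_rot: [-3.139, 0.004, 1.242]
contact_force: [-0.3, 0.4, -0.3]
opening: 0.0458
grip_force: 0.0
```

```bash
python3 - <<'E'
from h import *
s,im,c=wpic("w8"); print(s["tool_pos"],s["contact_force"],s["opening"])
def show(k,im,c):
    m=redpts(im).astype(np.uint8); n,l,st,ce=cv2.connectedComponentsWithStats(m)
    print(k,[(st[i].tolist(),ce[i].round(1)) for i in range(1,n) if st[i,4]>40])
    for dz in(0,.009):
        q=np.array([proj(c,np.array([.4353,.3152,.082+dz+z])+np.array([.322,.947,0])*a+np.array([.947,-.322,0])*b) for z in(0,.026) for a in(-.023,.023) for b in(-.007,.007)])
        print(dz,q.min(0).round(1),q.max(0).round(1))
show("wrist",im,c)
im=vision.read_camera("scene"); save("s8",im); show("scene",im[:,:],vision.get_calibration("scene"))
im=vision.read_camera("top"); show("top",im,vision.get_calibration("top"))
E
```

```text
[0.38537168 0.23869904 0.2138063 ] [-0.26602164  0.37909843 -0.27404898] 0.04577087273425166
wrist [([338, 85, 21, 66, 1122], array([347.6, 117.1])), ([438, 175, 14, 13, 97], array([443.8, 181.3])), ([447, 202, 14, 12, 82], array([453.3, 207.5])), ([452, 215, 14, 12, 104], array([458.6, 220.4])), ([332, 311, 23, 4, 54], array([343.6, 312.4])), ([332, 347, 42, 7, 192], array([352.3, 349.2]))]
0 [337.1  83.9] [359.6 150.5]
0.009 [337.7  82. ] [361.1 151. ]
scene [([339, 288, 22, 27, 402], array([349.8, 302.3])), ([33, 297, 20, 19, 270], array([ 42.3, 306.2])), ([243, 327, 23, 21, 265], array([254.2, 337.3])), ([84, 333, 11, 10, 72], array([ 88.9, 337.5])), ([114, 350, 11, 17, 101], array([118.6, 357.8]))]
0 [240.5 325.1] [267.2 350.3]
0.009 [240.1 322.1] [266.9 347.5]
top [([433, 105, 9, 12, 93], array([436.9, 110.3])), ([449, 108, 19, 13, 150], array([457.2, 113.7])), ([69, 111, 26, 21, 238], array([ 83.7, 118.9])), ([476, 146, 13, 12, 105], array([482. , 151.6])), ([75, 178, 9, 8, 53], array([ 79.1, 181.9])), ([281, 299, 34, 23, 440], array([294.6, 310.2]))]
0 [168.4 273.4] [195.2 287.7]
0.009 [167. 273.] [194.1 287.4]
```

The wrist and scene boxes of the red bar match the home, upright prediction. The robot is clear, so I hand in.

```bash
python3 -c "
from h import *
print(workorder.hand_in())"
```

```text
the job is handed in; nothing more can be done
None
```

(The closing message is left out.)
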